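Set the wire feeder's pressure screw

TASK

Lift the blue cover plate off the wire feeder's two pins and lay it down gently, flat and lengthwise in the middle of the grey mat, then let go of it. Then turn the thumbscrew that it covered clockwise until it seats, back it off a quarter turn, and finish with the gripper still holding the thumbscrew there (do not let go at the end). Leave the other things on the bench as they lie.

Things in the scene. Friction and masses are not known exactly. Their poses are not given: they have to be found in the camera images.
- feeder: Wire feeder, fixed, 216 x 92 mm: grey base, flat top at 27 mm; at each end (x = +-92 mm) an aluminium cheek 16 mm thick, 72 mm wide, up to 68 mm, with an 8 mm pin on it up to 78 mm. Origin at the centre of its underside, x along its length, z up. In the middle the thumbscrew, on a white disc (68 mm, top at 28.5 mm) with a red mark toward +x, a green one toward +y. Sides +-y open; 168 mm free between cheeks
- cover: Loose blue cover plate, 216 x 84 x 4 mm, about 0.18 kg, with a 10 mm hole at each end that sits over a pin; at the start it lies on the cheeks, its underside 68 mm above the bench, about 6 mm above the thumbscrew. Origin at the centre of its underside, x along its length. On top in the middle is a black bridge handle
- cover_grip (a point): Middle of the cover's handle bar, which runs along the plate's x (60 mm long, 11 mm wide, 11 mm high); 23.5 mm above the plate's underside, with the bar's lower face 14 mm above the plate's upper side and its top 25 mm above it
- mat: Flat grey plastic mat with yellow lines along its long edges, 250 x 124 x 6 mm, fixed on the bench. Origin at the centre of its underside, x along its length; the top is at 6 mm
- thumbscrew: Thumbscrew with a black bar head 36 mm long, 10 mm wide, 24 mm high (lower edge 37.5 mm, top 61.5 mm above the bench), to be gripped across its 10 mm width from above. It stays at its height as it turns. Origin on its axis at the foot, 28.5 mm above the bench; x along the bar toward the end with a red line on top
- screw_grip (a point): Centre of the thumbscrew's bar head, on the turning axis, 49.5 mm above the bench
- screw_turn (a joint): Thumbscrew angle, rad: 0 = seated on a hard stop (red line at the red mark, along feeder +x); grows as it is backed off, counterclockwise from above; 1.571 = a quarter turn back (red line at the green mark, feeder +y); ends at 3.1. Starts between 1.9 and 2.6. Light friction (0.06 N m) keeps it where it is left; no spring
- nut_driver: Bystander: nut driver with blue handle, 173 mm long, lying behind the work
- tip_cleaner: Bystander: round black soldering tip cleaner, 58 mm across, 37 mm high
- multimeter: Bystander: red multimeter, 138 x 66 x 39 mm, lying at the left
- screw_tin: Bystander: round tin of screws, 60 mm across, 20 mm high
- tape_amber: Bystander: roll of amber tape, 70 mm across, 16 mm high, lying at the right

How it is judged:
By the outcome, as a careful person would: the job done as asked, in the order asked, and still so for the second after the job is handed in, while the arm keeps its last pose, push and grip.
It also fails if it takes over 61 s, if anything falls off the work surface, if the arm or the gripper's body presses on something with over 40 N, if the wrist force passes 120 N, or if a joint passes its speed limit or range.

ROBOT

A 6-joint arm with a two-finger parallel gripper is mounted at the origin on a cart in front of the work surface, level with it; the furniture and walls round the work are solid. World frame = base frame: x ahead of the robot, y to its left, z up, the work surface at z = 0. Lengths are in m, angles in degrees, forces in N, time in s.
With the tool pointing down it reaches from about 0.35 to 0.875 m from the base axis. Payload 4.2 kg.
Tool frame: the origin (TCP) lies at the very end of the fingers, on their centre line; the grasp point (between the pads) lies 19 mm behind it; z points along the fingers, y is the direction in which the jaws open and shut (so a half turn about z gives the same grasp; the last joint's range is limited). The gripper opens to 87 mm and grips with 3 to 60 N. Pads are 19 mm wide; open, the fingers measure 117 mm over their backs; the gripper's body (75 mm by 190 mm) begins 51 mm behind the grasp point.
Start: joints at [88.27, 22.042, 0.453, 0, -68.411, -14.817], TCP at [0.178, 0.599, 0.223] pointing down, gripper open.
Joint ranges: [-179.83, 179.83], [-69.29, 118.12], [-61.27, 80.66], [-181.25, 117.63], [-171.15, -9.14], [-177.46, 177.46]. Speed limits (degrees/s): [159.86, 159.86, 180, 180, 180, 180].

INTERFACE

Orientations are given as a 3x3 rotation matrix whose columns are the frame's x, y, z axes.
In Python, from bench import bot gives the robot as it stands. The module is installed in compiled form; this text tells all that it offers. Calls block until the motion is done:
- bot.movep(position, orientation): joint-space move of the TCP to a pose.
- bot.servo_line(position, ori=None, rate=0.15): straight line of the TCP; ori=None keeps the orientation; rate is the mean speed in m/s.
- bot.move_j(angles): joint-space move.
- bot.command_gripper(opening): finger opening in m; the grip force is fixed at half the most; returns when the fingers have stopped.
- bot.pause(seconds).
- bot.solve_ik(position, orientation): joint angles nearest the present ones, or None.
- bot.capture(name): name is "scene" or "top" or "wrist"; returns the picture (400x640x3 uint8, red, green, blue); there is no depth.
- bot.camera_params(name): a dict with "mtx" (3x3 intrinsics, pixels), "k1" (the pictures are not rectified: a ray, as slopes to the right and down, at radius r is drawn at 1 + k1 r^2 times it, then the intrinsics apply), "cam_to_world" (4x4, takes a point from camera to world coordinates); the wrist camera has in their place "T_tool_cam" (4x4, takes a point from camera to tool coordinates, whose origin is the TCP and whose axes are the flange's). Camera axes: x right, y down, z forward; pixel columns grow to the right and rows downward; lengths in m; the calibration is good to about 2 mm. A picture is of the moment at which its call begins: read the wrist's pose just before it. camera_params takes no time and is no camera call.
A pose or a line that the arm cannot do raises bot.PlanningError and nothing moves.
- bot.close_job(): hands the job in, once; it reports no verdict.
Trained networks look in the newest picture that a camera, given by its name, has taken for a name from the list of things; names that differ only in an ending like _2 or _b are one class to them, and where a whole thing is asked for, a point or a joint stands for the part that bears it (a point fixed in the world has none). Each returns a list of dicts, best first, with "score" (0 to 1); they miss things now and then, are a little off and sometimes report something else, mostly with a low value. They report only what shows in the picture. A call takes as long as a camera call.
- bot.boxes_of(thing, camera): "bbox" ([left, top, right, bottom] as shares, 0 to 1, of the picture: columns of its width, rows of its height, round what is visible of it).
- bot.cut_out(thing, camera): "pixels" (400x640 bool, what is visible of it) and "bbox" ([left, top, right, bottom] as shares, 0 to 1, of the picture: columns of its width, rows of its height, round what is visible of it).
- bot.tip_of(thing, camera): "point" ([column, row] as shares, 0 to 1, of the picture: columns of its width, rows of its height: a listed point, or the origin of a listed thing).
Readings, each from a call of its own:
- bot.read_time(): time.
- bot.read_q(): joint angles.
- bot.read_qd(): joint speeds.
- bot.read_joint_efforts(): joint torques, N m.
- bot.read_ee_pos(): TCP position.
- bot.read_tool_rot(): TCP orientation.
- bot.read_ft_force(): force on the tool from outside, world axes, zero at the start.
- bot.read_ft_torque(): the same for the moment, N m.
- bot.read_grip_width(): finger opening in m.
Only numpy, scipy, OpenCV 4.12 (cv2) and the standard library are available. Lean on these libraries where they do the work, as an engineer would, in place of code of your own. Each camera call takes 0.05 s, during which the arm holds its last target.

## Working session

There is one attempt and no reset: what is moved stays moved. The work goes in short steps, each a Python script; the robot and the scene stay as the last script left them, time stands still between calls to the robot, and variables do not carry over. Pictures are saved under pics/ and viewed, and the job is handed in when it is done.

```bash
mkdir -p pics; ls
python3 - <<'E'
from bench import bot
import cv2,numpy as np
for n in ["scene","top","wrist"]:
    im=bot.capture(n); cv2.imwrite(f"pics/{n}0.png",im[:,:,::-1])
    p=bot.camera_params(n); print(n,{k:np.round(v,4).tolist() for k,v in p.items()})
    for t in ["feeder","cover","cover_grip","mat"]:
        try: print(t,[(np.round(d["point"],4).tolist(),round(d["score"],2)) for d in bot.tip_of(t,n)][:2])
        except Exception as e: print(t,e)
print(bot.read_time(),bot.read_grip_width(),bot.read_tool_rot())
E
```

```text
pics
scene {'mtx': [[465.8338, 0.0, 317.8939], [0.0, 465.8338, 199.8351], [0.0, 0.0, 1.0]], 'k1': -0.1189, 'cam_to_world': [[0.7975, -0.2428, 0.5524, -0.3624], [-0.603, -0.3513, 0.7162, -1.1416], [0.0202, -0.9042, -0.4265, 0.8091], [0.0, 0.0, 0.0, 1.0]]}
feeder [([0.4813, 0.578], 0.7)]
cover [([0.477, 0.5325], 0.94)]
cover_grip [([0.4834, 0.5258], 0.7)]
mat [([0.4338, 0.494], 0.87)]
top {'mtx': [[500.5629, 0.0, 311.3109], [0.0, 500.5629, 204.6702], [0.0, 0.0, 1.0]], 'k1': -0.1103, 'cam_to_world': [[0.023, -0.9983, 0.0531, 0.4871], [-0.9997, -0.0233, -0.0042, 0.0424], [0.0054, -0.053, -0.9986, 1.6354], [0.0, 0.0, 0.0, 1.0]]}
feeder [([0.488, 0.5753], 0.49)]
cover [([0.4888, 0.566], 0.8), ([0.4852, 0.5817], 0.15)]
cover_grip [([0.482, 0.5777], 0.75)]
mat [([0.3581, 0.5288], 0.84), ([0.3597, 0.4017], 0.74)]
wrist {'mtx': [[323.3508, 0.0, 319.296], [0.0, 323.3508, 205.722], [0.0, 0.0, 1.0]], 'k1': 0.0184, 'T_tool_cam': [[-0.0009, -0.9635, -0.2676, 0.0739], [1.0, -0.001, 0.0002, -0.0006], [-0.0005, -0.2676, 0.9635, -0.1622], [0.0, 0.0, 0.0, 1.0]]}
feeder []
cover []
cover_grip []
mat []
0.75 0.08688247972579376 [[ 9.58569381e-01 -2.84859157e-01 -5.86092855e-05]
 [-2.84859155e-01 -9.58569382e-01  4.03048109e-05]
 [-6.76622610e-05 -2.19395661e-05 -9.99999997e-01]]
```

View pics/scene0.png

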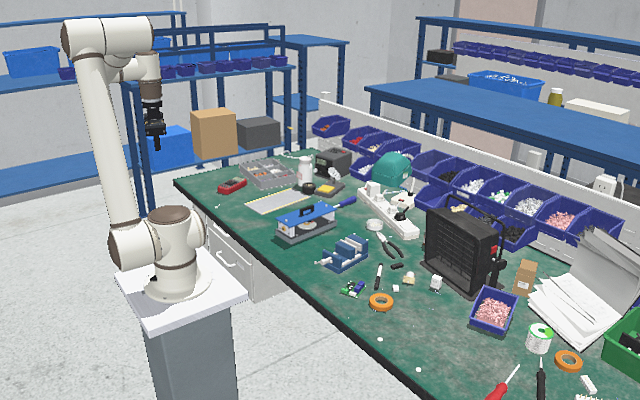

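View pics/top0.png

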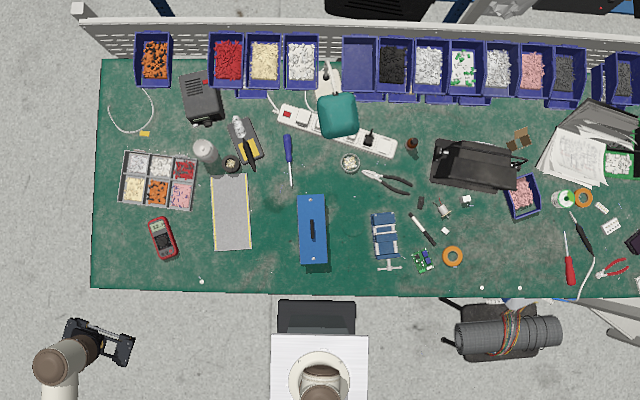

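View pics/wrist0.png

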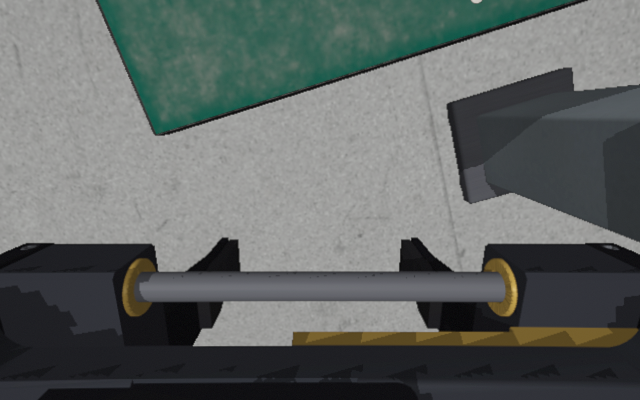

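The top view shows the cover at about (312,230), with its length along the image vertical. The mat is at about (231,212), turned slightly. Next I'll measure both.

```bash
cat > h.py <<'E'
from bench import bot
import cv2,numpy as np
def campose(n):
    p=bot.camera_params(n)
    if n=="wrist":
        T=np.eye(4);T[:3,:3]=np.array(bot.read_tool_rot());T[:3,3]=bot.read_ee_pos()
        return p,T@np.array(p["T_tool_cam"])
    return p,np.array(p["cam_to_world"])
def px2w(uv,z,p,T):
    uv=np.asarray(uv,float).reshape(-1,1,2)
    K=np.array(p["mtx"]);d=np.array([p["k1"],0,0,0.])
    s=cv2.undistortPoints(uv,K,d,criteria=(3,50,1e-9)).reshape(-1,2)
    r=np.c_[s,np.ones(len(s))]@T[:3,:3].T
    t=(z-T[2,3])/r[:,2]
    return T[:3,3]+r*t[:,None]
def w2px(P,p,T):
    P=np.atleast_2d(P);c=(P-T[:3,3])@T[:3,:3]
    return cv2.projectPoints(c,np.zeros(3),np.zeros(3),np.array(p["mtx"]),np.array([p["k1"],0,0,0.]))[0].reshape(-1,2)
def rect(mask,z,p,T):
    cs,_=cv2.findContours(mask.astype(np.uint8),cv2.RETR_EXTERNAL,cv2.CHAIN_APPROX_NONE)
    c=max(cs,key=cv2.contourArea).reshape(-1,2)
    w=px2w(c,z,p,T)[:,:2]
    (cx,cy),(a,b),_=r=cv2.minAreaRect((w*1000).astype(np.float32))
    bx=cv2.boxPoints(r)/1000
    e=[bx[1]-bx[0],bx[2]-bx[1]]; l=max(e,key=np.linalg.norm); ang=np.degrees(np.arctan2(l[1],l[0]))
    ang=(ang+90)%180-90
    return np.array([cx,cy])/1000,sorted([a,b]),ang
def Rz(a,flip=1):
    # tool down, tool x along angle a (deg)
    a=np.radians(a);x=np.array([np.cos(a),np.sin(a),0]);z=np.array([0,0,-1.]);return np.c_[x,np.cross(z,x),z]
def save(n,f,crop=None,sc=1):
    im=bot.capture(n);o=im[:,:,::-1]
    if crop: o=o[crop[1]:crop[3],crop[0]:crop[2]]
    cv2.imwrite("pics/"+f,cv2.resize(o,None,fx=sc,fy=sc));return im
E
python3 - <<'E'
from h import *
for n in ["top","scene"]:
    p,T=campose(n); bot.capture(n)
    for t,z in [("cover",.072),("mat",.006)]:
        for d in bot.cut_out(t,n)[:2]:
            print(n,t,round(d["score"],2),d["pixels"].sum(),rect(d["pixels"],z,p,T))
    for d in bot.tip_of("cover_grip",n)[:1]: print(px2w(np.array(d["point"])*[640,400],.0915,p,T))
    for d in bot.tip_of("mat",n)[:2]: print('mat',px2w(np.array(d["point"])*[640,400],.0,p,T))
for a in (0,180,90):
    print(bot.solve_ik([.52,.04,.3],Rz(a)))
E
```

```text
Traceback (most recent call last):
  File "h.py", line 22, in rect
    w=px2w(c,z,p,T)[:,:2]
      ~~~~^^^^^^^^^
  File "h.py", line 12, in px2w
    s=cv2.undistortPoints(uv,K,d,criteria=(3,50,1e-9)).reshape(-1,2)
      ~~~~~~~~~~~~~~~~~~~^^^^^^^^^^^^^^^^^^^^^^^^^^^^^
cv2.error: OpenCV(4.12.0) :-1: error: (-5:Bad argument) in function 'undistortPoints'
> Overload resolution failed:
>  - undistortPoints() got an unexpected keyword argument 'criteria'
>  - undistortPoints() got an unexpected keyword argument 'criteria'
```

```bash
sed -i 's/cv2.undistortPoints(uv,K,d,criteria=(3,50,1e-9))/cv2.undistortPointsIter(uv,K,d,np.eye(3),K*0+np.eye(3),(3,50,1e-9))/' h.py
python3 - <<'E'
from h import *
for n in ["top","scene"]:
    p,T=campose(n); bot.capture(n)
    for t,z in [("cover",.072),("mat",.006)]:
        for d in bot.cut_out(t,n)[:2]:
            print(n,t,round(d["score"],2),d["pixels"].sum(),rect(d["pixels"],z,p,T))
    for d in bot.tip_of("cover_grip",n)[:1]: print(px2w(np.array(d["point"])*[640,400],.0915,p,T))
    for d in bot.tip_of("mat",n)[:2]: print('mat',px2w(np.array(d["point"])*[640,400],.0,p,T))
for a in (0,180,90):
    print(bot.solve_ik([.52,.04,.3],Rz(a)))
E
```

```text
top cover 0.78 1824 (array([0.49566672, 0.03237029]), [83.83844757080078, 216.14169311523438], np.float32(4.183922))
top cover 0.58 805 (array([0.45536609, 0.50091766]), [64.2596435546875, 132.51690673828125], np.float32(22.982803))
top mat 0.76 2975 (array([0.54649115, 0.29873581]), [129.2552947998047, 254.8039093017578], np.float32(4.503723))
top mat 0.32 250 (array([ 0.41754526, -0.42800055]), [65.50206756591797, 65.86420440673828], np.float32(-44.63347))
[[0.48832956 0.04461071 0.0915    ]]
mat [[0.5435689 0.2993984 0.       ]]
scene cover 0.59 770 (array([0.49235397, 0.03366188]), [93.87928771972656, 224.47384643554688], np.float32(4.4558105))
[[0.49764768 0.02070726 0.0915    ]]
mat [[0.55772896 0.30687508 0.        ]]
[ 22.24126772   9.1422481   -6.23668328   0.         -74.62106862
  67.75873228]
[  22.24126772    9.1422481    -6.23668328    0.          -74.62106862
 -112.24126772]
[ 22.24126772   9.1422481   -6.23668328   0.         -74.62106862
 157.75873228]
```

Run:
```python
from h import *
bot.movep([.44,.034,.32],Rz(4.2))
p,T=campose("wrist"); save("wrist","w1.png")
for d in bot.cut_out("cover","wrist")[:1]: print(d["score"],d["bbox"],rect(d["pixels"],.072,p,T))
for d in bot.tip_of("cover_grip","wrist")[:1]: print(d["score"],px2w(np.array(d["point"])*[640,400],.0915,p,T))
print(bot.read_time(),bot.read_ft_force(),bot.read_q())
```

```text
0.57 [0.4508, 0.076, 0.5575, 0.5383] (array([0.49613116, 0.03458053]), [85.53287506103516, 217.4242706298828], np.float32(4.0757446))
0.61 [[0.49488913 0.03668759 0.0915    ]]
3.75 [ 0.14719444 -0.49828346  0.24077589] [ 2.57033217e+01  1.73010876e-01 -1.34336029e+01 -7.82890685e-04
 -7.64180607e+01  6.85458295e+01]
```

View pics/w1.png

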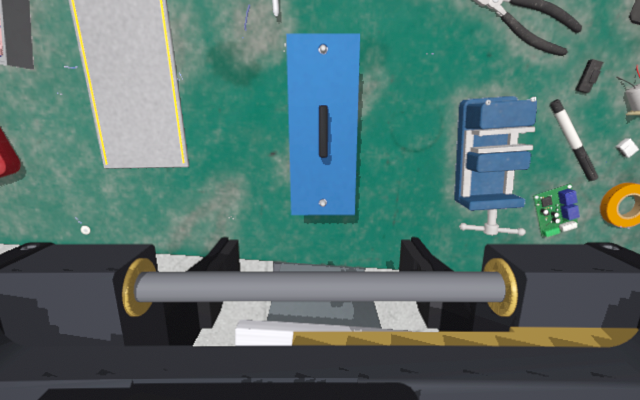

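The wrist view shows the cover squarely: pins at (323,48) and (323,203), handle running from (323,105) to (323,157). The top, scene and wrist cameras agree on it to about 2 mm. Next is a quick wrist look at the mat.

Run:
```python
from h import *
p,T=campose("wrist"); P=px2w([[323,48.5],[323,203]],.078,p,T); print("pins",P,P.mean(0), np.linalg.norm(P[0]-P[1]))
P=px2w([[323.5,105],[323,157]],.097,p,T); print("handle",P.mean(0))
bot.movep([.49,.30,.30],Rz(4.2))
p,T=campose("wrist"); save("wrist","w2.png")
for d in bot.cut_out("mat","wrist")[:2]: print(d["score"],d["bbox"],rect(d["pixels"],.006,p,T))
for d in bot.tip_of("mat","wrist")[:1]: print(d["score"],px2w(np.array(d["point"])*[640,400],.0,p,T))
print(bot.read_time(),bot.read_q())
```

```text
pins [[0.58738781 0.04126345 0.078     ]
 [0.40585274 0.02736465 0.078     ]] [0.49662027 0.03431405 0.078     ] 0.18206634785952328
handle [0.49656687 0.03424569 0.097     ]
0.92 [0.4245, 0.0653, 0.5792, 0.5455] (array([0.54620325, 0.30108716]), [125.77445983886719, 251.64312744140625], np.float32(5.24189))
0.67 [[0.5428276  0.29997588 0.        ]]
4.9583 [ 4.75155358e+01  1.44791298e+01  7.26652423e-01  9.04015999e-03
 -7.61822552e+01  4.65819758e+01]
```

View pics/w2.png

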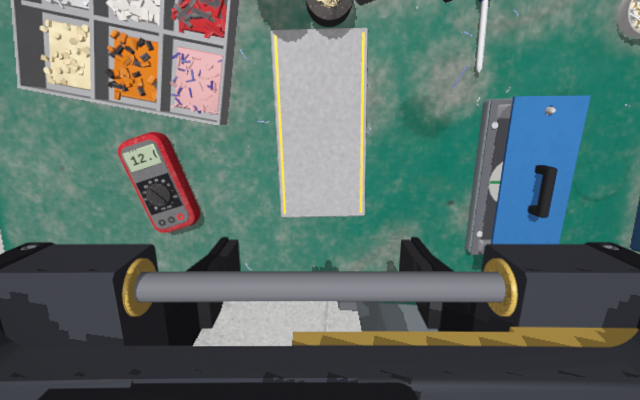

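The mat's corners are at (272,30), (368,29), (364,215) and (282,216), and its size comes out at 252 x 126 mm, which matches. The green mark shows at (495,183) on the world +y side, so feeder +x runs along about world +x. Now I'll grasp the cover.

Run:
```python
from h import *
p,T=campose("wrist")
C=px2w([[272,30],[368,29],[364.5,215.5],[282,216]],.006,p,T);print(C[:,:2],C.mean(0))
for i,j in((3,0),(2,1)): d=C[j]-C[i]; print(np.degrees(np.arctan2(d[1],d[0])),np.linalg.norm(d))
R=Rz(4.2)
bot.movep([.4966,.0343,.16],R)
bot.command_gripper(.05)
bot.servo_line([.4966,.0343,.0757],R,rate=.1)
print(bot.read_ft_force())
save("wrist","w3.png")
bot.command_gripper(0.0)
print(bot.read_grip_width(),bot.read_ft_force(),bot.read_ee_pos(),bot.read_time())
```

```text
[[0.66414942 0.37145153]
 [0.67386525 0.25008697]
 [0.42737751 0.22752818]
 [0.41798892 0.34920046]] [0.54584527 0.29956679 0.006     ]
5.1650729204663 0.24716412032514531
5.229195302191754 0.2475178957074308
[ 0.03739563 -0.15560747  0.38166699]
0.01064205366121921 [0.25823924 0.54295777 1.11692289] [0.49665035 0.03433204 0.07572591] 8.7917
```

View pics/w3.png

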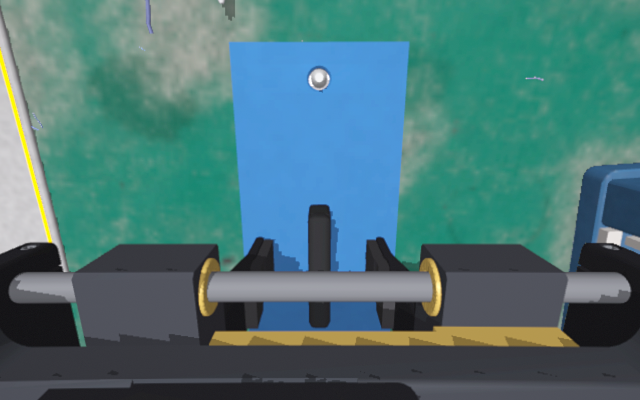

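The handle is between the fingers and the width reads 10.6 mm, so it is gripped. Lifting now.

Run:
```python
from h import *
R=Rz(4.2)
bot.servo_line([.4966,.0343,.095],R,rate=.05); print(bot.read_ft_force())
bot.servo_line([.4966,.0343,.17],R,rate=.12); print(bot.read_ft_force(),bot.read_ft_torque(),bot.read_grip_width())
p,T=campose("wrist"); save("wrist","w4.png")
save("top","t4.png",(180,150,420,320),3)
print(bot.read_time())
```

```text
[ 0.60906515  0.19685082 -1.87398376]
[-0.9506764   0.10390573 -2.58444861] [-0.07819202  0.01929803 -0.00567816] 0.010782950323718123
10.2
```

View pics/w4.png

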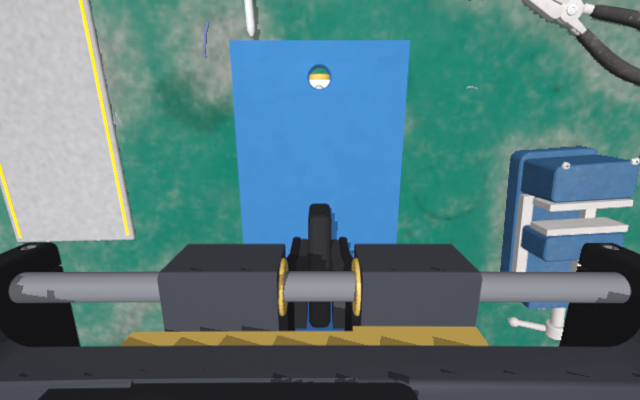

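View pics/t4.png

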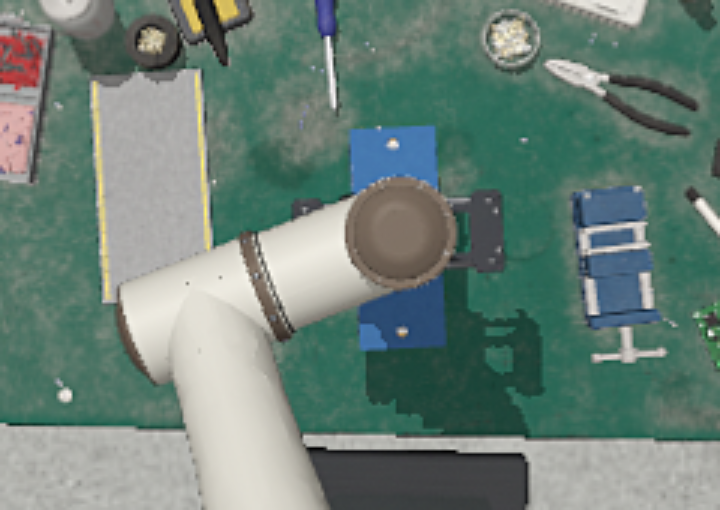

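The plate is held level with the hole clear of the pin at (319,77), and the added load matches its weight. I'll carry it to the mat and lower it under force watch.

Run:
```python
from h import *
R=Rz(5.2);x,y=.546,.3003
bot.servo_line([x,y,.17],R,rate=.15)
bot.servo_line([x,y,.035],R,rate=.12)
bot.servo_line([x,y,.0175],R,rate=.04)
f0=np.array(bot.read_ft_force());print(f0)
z=.0175
while z>.0105:
    z-=.001; bot.servo_line([x,y,z],R,rate=.02); f=np.array(bot.read_ft_force()); print(round(z,4),f[2].round(2),end=' ')
    if f[2]-f0[2]>1.5: break
save("wrist","w5.png")
print(bot.read_ee_pos(),bot.read_ft_torque(),bot.read_time())
```

```text
[-0.17807183  0.20353027 -2.5246846 ]
0.0165 -1.64 0.0155 -2.05 0.0145 -2.23 0.0135 -1.23 0.0125 5.81 [0.54619955 0.30042359 0.01372019] [-0.28185597  0.69756157 -0.02054285] 15.3083
```

View pics/w5.png

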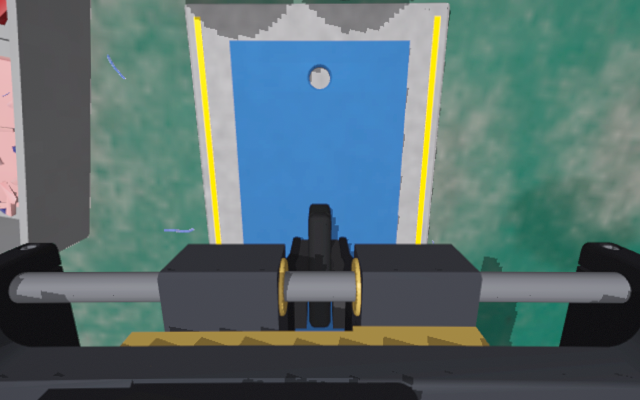

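It is on the mat, with side margins of 30 and 28 px at the far end and 24 and 22 px at the near end. Relieving, releasing, then looking at both the mat and the screw.

Run:
```python
from h import *
R=Rz(5.2);x,y=.546,.3003
bot.servo_line([x,y,.0135],R,rate=.03); print(bot.read_ft_force())
bot.command_gripper(.045); print(bot.read_ft_force())
bot.servo_line([x,y,.06],R,rate=.1)
bot.servo_line([x-.03,y,.19],R,rate=.2)
save("wrist","w6.png")
bot.movep([.445,.0343,.26],Rz(4.2))
p,T=campose("wrist"); im=save("wrist","w7.png")
for t,z in(("screw_grip",.0495),("thumbscrew",.0285),("feeder",0)):
    for d in bot.tip_of(t,"wrist")[:1]: print(t,d["score"],np.array(d["point"])*[640,400],px2w(np.array(d["point"])*[640,400],z,p,T))
bot.capture("top");pt,Tt=campose("top")
for d in bot.cut_out("cover","top")[:1]: print(d["score"],rect(d["pixels"],.010,pt,Tt))
print(bot.read_time())
```

```text
[-0.79782122  0.09507656  1.94909954]
[ 0.07265387 -0.45361919  1.02522309]
screw_grip 0.68 [89.28 72.2 ] [[0.54482591 0.28686878 0.0495    ]]
thumbscrew 0.92 [325.12 135.88] [[0.49675361 0.03195341 0.0285    ]]
feeder 0.58 [321.92 133.68] [[0.49754888 0.03558993 0.        ]]
0.95 (array([0.54540161, 0.29880353]), [87.31201934814453, 217.30319213867188], np.float32(4.4860306))
19.3083
```

View pics/w6.png

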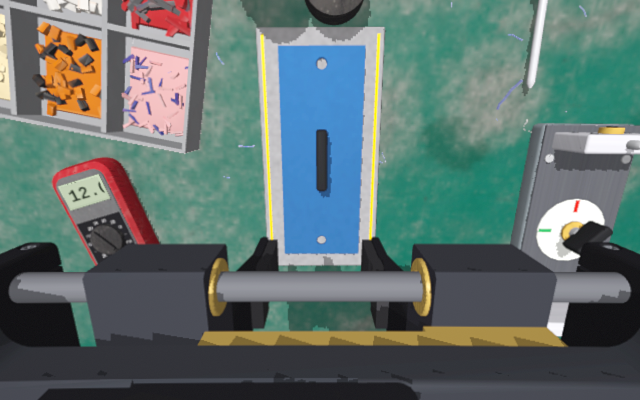

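View pics/w7.png

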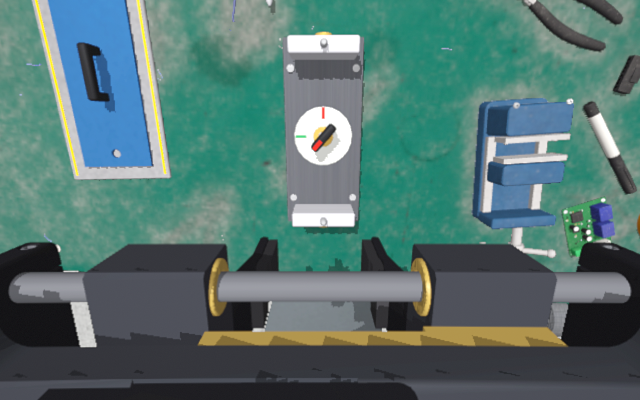

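The cover lies centred on the mat and free of the gripper. The screw bar runs from (313,151), the red end, to (335,125). I'll measure it more closely.

Run:
```python
from h import *
im=cv2.imread("pics/w7.png"); cv2.imwrite("pics/w7z.png",cv2.resize(im[95:175,280:370],None,fx=7,fy=7,interpolation=cv2.INTER_CUBIC))
p,T=campose("wrist")
hsv=cv2.cvtColor(im,cv2.COLOR_BGR2HSV)
roi=np.zeros(im.shape[:2],bool);roi[119:160,305:345]=1
red=roi&(hsv[...,1]>150)&((hsv[...,0]<8)|(hsv[...,0]>172))&(hsv[...,2]>80)
blk=roi&(im.max(2)<45)
for m in(red,blk,red|blk):
    v,u=np.nonzero(m);w=px2w(np.c_[u,v],.0615,p,T)[:,:2];c=w.mean(0);l,V=np.linalg.eigh(np.cov((w-c).T));a=V[:,1]
    print(len(u),c,np.sqrt(l)*np.sqrt(12),np.degrees(np.arctan2(a[1],a[0])))
```

```text
59 [0.48774435 0.04091266] [0.00552525 0.01288817] 141.3069114108511Traceback (most recent call last):
  File "<stdin>", line 9, in <module>
  File "h.py", line 12, in px2w
    s=cv2.undistortPointsIter(uv,K,d,np.eye(3),K*0+np.eye(3),(3,50,1e-9)).reshape(-1,2)
      ~~~~~~~~~~~~~~~~~~~~~~~^^^^^^^^^^^^^^^^^^^^^^^^^^^^^^^^^^^^^^^^^^^^
cv2.error: OpenCV(4.12.0) /io/opencv/modules/calib3d/src/undistort.dispatch.cpp:347: error: (-215:Assertion failed) CV_IS_MAT(_src) && CV_IS_MAT(_dst) && (_src->rows == 1 || _src->cols == 1) && (_dst->rows == 1 || _dst->cols == 1) && _src->cols + _src->rows - 1 == _dst->rows + _dst->cols - 1 && (CV_MAT_TYPE(_src->type) == CV_32FC2 || CV_MAT_TYPE(_src->type) == CV_64FC2) && (CV_MAT_TYPE(_dst->type) == CV_32FC2 || CV_MAT_TYPE(_dst->type) == CV_64FC2) in function 'cvUndistortPointsInternal'
```

View pics/w7z.png

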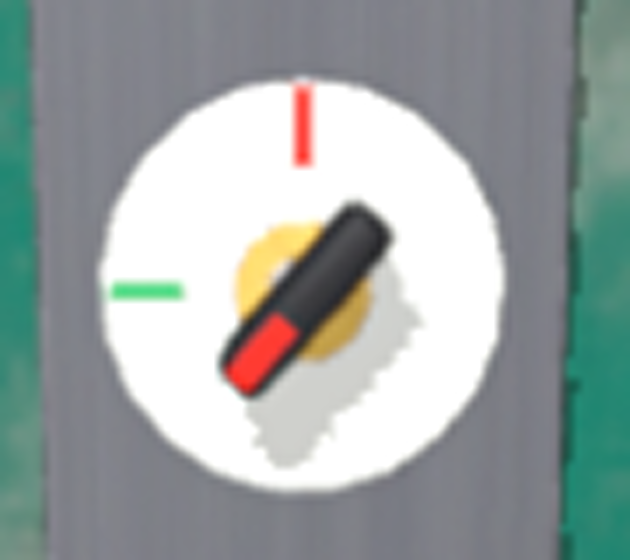

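Run:
```python
from h import *
p,T=campose("wrist")
f=lambda x,y:[280+(x+.5)/7-.5,95+(y+.5)/7-.5]
dc=px2w([f(302,287),f(303,125),f(147,291),f(306,291)],.0285,p,T);print(dc[:,:2])
for i in(1,2):
    d=dc[i]-dc[0];print(np.degrees(np.arctan2(d[1],d[0])))
b=px2w([f(237,380),f(374,216)],.0615,p,T);d=b[0]-b[1];print(b[:,:2],b.mean(0),np.linalg.norm(d),np.degrees(np.arctan2(d[1],d[0])))
P=px2w([[323.5,44],[323,222]],.078,p,T);d=P[0]-P[1];print(P,P.mean(0),np.linalg.norm(d),np.degrees(np.arctan2(d[1],d[0])))
print(bot.solve_ik([.4966,.0343,.032],Rz(-39)), bot.read_grip_width())
```

```text
[[0.49654054 0.0347686 ]
 [0.5228591  0.03661582]
 [0.49394095 0.06099544]
 [0.49592767 0.03403967]]
4.014848764498317
95.66063152426214
[[0.48342475 0.04439491]
 [0.50993314 0.02501588]] [0.49667894 0.0347054  0.0615    ] 0.03283658646631074 143.83124269572104
[[0.5854282  0.04136809 0.078     ]
 [0.40505329 0.02800453 0.078     ]] [0.49524075 0.03468631 0.078     ] 0.18086927670781042 4.23717078334883
[ 2.26759485e+01  2.32782500e+01 -3.06778128e+01  2.54444375e-14
 -3.60439372e+01  2.83240515e+01] 0.044753567374352626
```

The screw axis is at (0.4965, 0.0346) and the bar at about 142.5° in world (roughly 2.41 rad, within the stated range). I'll grip with tool angle −37.5°, which leaves the last joint enough room for the full turn.

Run:
```python
from h import *
R=Rz(-37.5);c=[.4965,.0346]
bot.movep(c+[.14],R)
bot.servo_line(c+[.06],R,rate=.12); 
bot.servo_line(c+[.0325],R,rate=.06); print(bot.read_ft_force(),bot.read_ft_torque())
save("wrist","w8.png")
bot.command_gripper(0.0)
print(bot.read_grip_width(),bot.read_ft_force(),bot.read_ft_torque(),bot.read_q(),bot.read_time())
```

```text
[-0.62631726  0.19895279 -0.74511311] [ 0.00977161 -0.03921638  0.01201001]
0.021100805162527114 [-1.43432483 -3.28267159  1.85786466] [-0.76789654  0.27030974  0.01245743] [ 2.26941330e+01  2.32032229e+01 -3.06853522e+01  2.54759229e-02
 -3.61665711e+01  2.97919315e+01] 22.0583
```

View pics/w8.png

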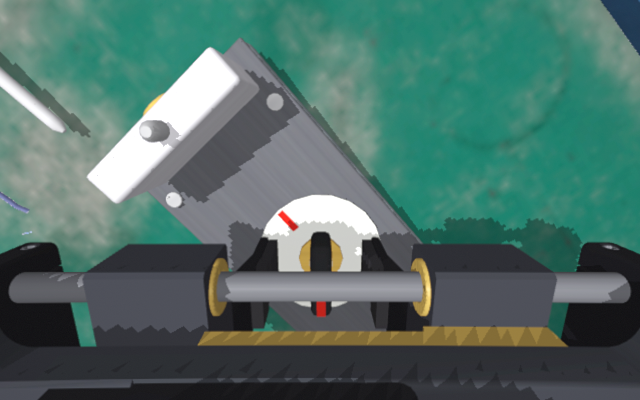

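The width reads 21 mm rather than 10: the fingertips, at 32.5 mm height, closed on the brass collar below the bar. I'll open, go up to clear 37.5 mm, and regrip on the bar only.

Run:
```python
from h import *
R=Rz(-37.5);c=[.4965,.0346]
save("wrist","w9.png",(200,180,440,340),3)
bot.command_gripper(.044)
bot.servo_line(c+[.0395],R,rate=.05)
bot.command_gripper(0.0)
print(bot.read_grip_width(),bot.read_ee_pos(),bot.read_ft_force(),bot.read_ft_torque(),bot.read_q(),bot.read_time())
save("wrist","w10.png",(200,180,440,340),3)
```

```text
0.009778615061493332 [0.49602471 0.03422088 0.03935602] [-0.82909607 -1.22659415  0.09037164] [-0.54334451  0.13991191  0.04703636] [ 2.26977100e+01  2.25667768e+01 -3.03386783e+01  9.30061164e-03
 -3.71681428e+01  2.97896221e+01] 23.8
```

View pics/w9.png

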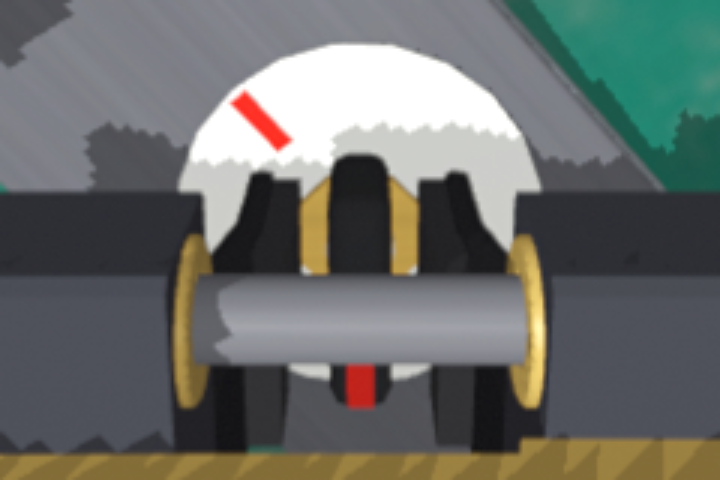

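View pics/w10.png

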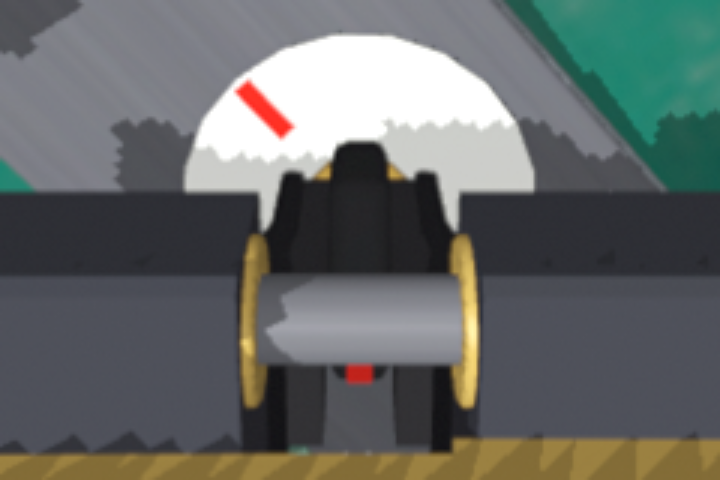

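Now the bar is gripped (9.8 mm). Turning clockwise with the last joint: expected seat is near q6 ≈ −109°.

Run:
```python
from h import *
q=list(bot.read_q())
def st(s):
    q[5]=s; bot.move_j(q); r=np.array(bot.read_ft_torque());f=np.array(bot.read_ft_force()); print(round(s,1),round(bot.read_q()[5],2),r.round(3),f.round(1),bot.read_time()); return r[2]
for s in(0,-45,-85): st(s)
b=st(-98)
s=-98
while s>-125:
    s-=2
    t=st(s)
    if abs(t-b)>.25: break
save("wrist","w11.png")
```

```text
0 0.1 [-0.427  0.257  0.005] [-0.9 -2.6  1.1] 24.4167
-45 -44.9 [-0.221  0.733  0.   ] [-3.6 -0.6  3.4] 25.1917
-85 -84.88 [ 0.45   1.416 -0.072] [-5.4  1.3  4.9] 25.9
-98 -97.9 [0.555 1.466 0.003] [-5.8  0.9  5.2] 26.2333
-100 -99.89 [ 0.582  1.438 -0.024] [-5.6  1.5  5.7] 26.4833
-102 -101.89 [ 0.665  1.49  -0.032] [-4.7  1.9  5.2] 26.7333
-104 -103.89 [ 0.603  1.525 -0.044] [-4.6  2.3  4.4] 26.9833
-106 -105.9 [ 0.594  1.475 -0.103] [-5.4  1.6  5.5] 27.2333
-108 -107.89 [ 0.625  1.427 -0.076] [-5.5  1.7  5.7] 27.4833
-110 -109.81 [0.708 1.462 0.386] [-5.2  2.2  5.4] 27.7333
```

View pics/w11.png

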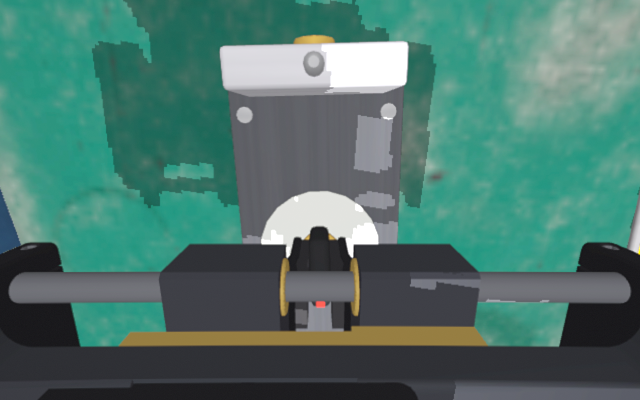

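The torque jumped from −0.08 to +0.39 N m at q6 ≈ −109°, as expected. I'll push one more degree to confirm the stop, then back off 90° from the contact angle.

Run:
```python
from h import *
q=list(bot.read_q())
def st(s):
    q[5]=s; bot.move_j(q); r=np.array(bot.read_ft_torque());f=np.array(bot.read_ft_force()); print(round(s,1),round(bot.read_q()[5],2),r.round(3),f.round(1),bot.read_grip_width(),bot.read_time()); return r[2]
st(-111)
st(-109);st(-65);st(-30);st(-18.7)
bot.pause(.3)
print(bot.read_q()[5],bot.read_ft_torque(),bot.read_tool_rot(),bot.read_grip_width())
save("wrist","w12.png")
p,T=campose("scene")
save("scene","s12.png",(240,180,400,280),4)
save("top","t12.png",(180,150,420,320),3)
```

```text
-111 -110.88 [0.137 0.929 0.521] [-4.7 -0.4  3.4] 0.01011167907235801 28.0333
-109 -109.02 [0.229 1.024 0.29 ] [-3.7  0.2  3.8] 0.009777908496569081 28.2833
-65 -65.1 [-0.477  0.668  0.088] [-3.3 -2.1  3.3] 0.009964632934373772 29.0417
-30 -30.13 [-1.309  0.17   0.06 ] [ 0.1 -4.1  2.6] 0.00989140593182162 29.675
-18.7 -18.92 [-1.472  0.02   0.054] [-0.3 -4.4  3.5] 0.010003827281245888 29.9833
-18.93319388299487 [-1.47362936 -0.02509732  0.04054473] [[ 0.06649188 -0.997785   -0.00198072]
 [-0.99778635 -0.0664895  -0.00124189]
 [ 0.00110744  0.00205891 -0.99999727]] 0.010250470367099305
```

View pics/w12.png

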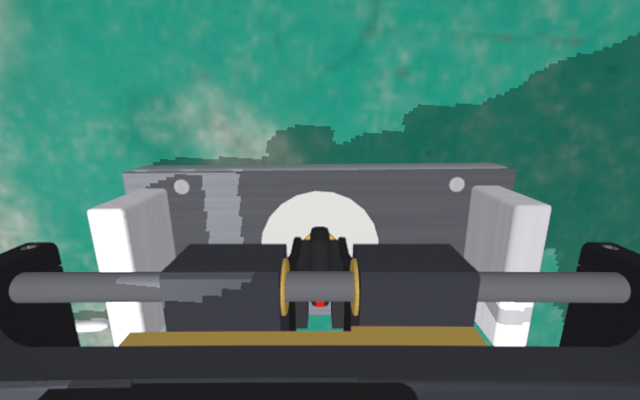

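View pics/t12.png

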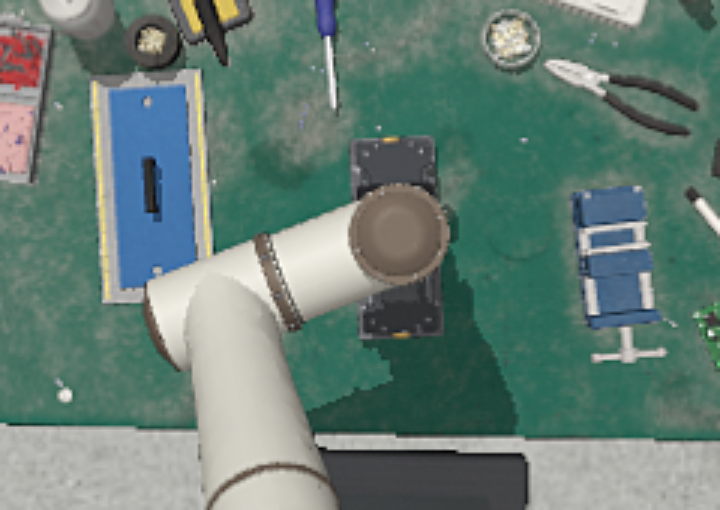

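View pics/s12.png

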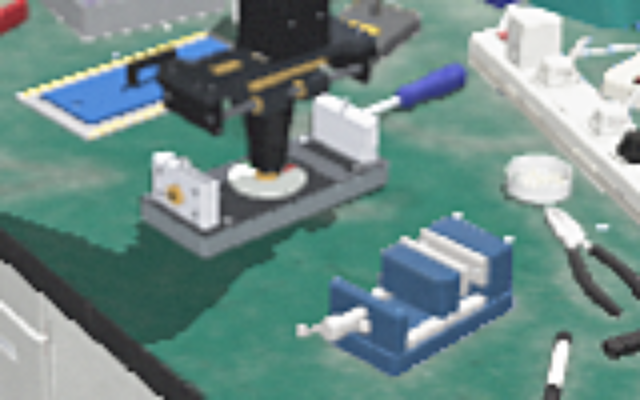

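The tool direction puts the bar's red end at 93.8° in world, against 94.1° for feeder +y, and the grip still holds at 10 mm. In the top view the cover lies centred on the mat, at about (148,185) in the crop, and the bench items in view look where they were. Handing in.

Run:
```python
from h import *
print(bot.read_time()); bot.close_job()
```

```text
30.4333
the job is handed in; nothing more can be done
```

The job is done and handed in at 30.4 s, with the gripper still holding the thumbscrew a quarter turn back from its seat.

- **Cover:** I lifted it off both pins, laid it flat on the mat and let go. The last camera fit put it within about 2 mm of the mat's centre and 0.7° of its direction. Contact force at touchdown was about 8 N.
- **Thumbscrew grip:** The first grip was too low. The fingers closed on the 21 mm brass collar under the bar, so I opened, went up 7 mm and gripped the bar itself (9.8 mm).
- **Turning:** Going clockwise, the torque jumped to 0.39 N m at the angle where I expected the seat, and rose to 0.52 N m with one more degree. I then backed it off a quarter turn.
- **Final check:** The tool's angle puts the bar about 89.7° from the seated position. I judged this from the tool's angle and the wrist picture; the bar could be off by about 2° if it slipped slightly in the pads at the stop. About 4 N of side force remains because the grip is slightly off the screw's axis.
- **Other items:** Nothing else looked disturbed in the last views; I did not measure the other items.

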